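# Centre a bearing on a domed post and offer its housing sleeve up over it

## Robot

A 7-joint arm with a two-finger parallel gripper is mounted at the origin on a cart in front of the work surface, level with it; the furniture and walls round the work are solid. World frame = base frame: x ahead of the robot, y to its left, z up, the work surface at z = 0. Lengths are in m, angles in rad, forces in N, time in s.
With the tool pointing down it reaches from about 0.4 to 0.85 m from the base axis. Payload 4.5 kg.
Tool frame: the origin (TCP) lies at the very end of the fingers, on their centre line; the grasp point (between the pads) lies 19 mm behind it (tcp_to_grasp is the z of the grasp point in the tool frame, in m); z points along the fingers, y is the line along which they close (so a half turn about z gives the same grasp; the last joint's range is limited). The gripper opens to 88 mm and grips with 3 to 60 N. Pads are 18 mm wide; open, the fingers measure 123 mm over their backs; the gripper's body (75 mm by 187 mm) begins 45 mm behind the grasp point.
Start: joints at [1.226, 0.689, -0.195, 1.565, 0.157, 0.902, -0.215], TCP at [0.231, -0.581, 0.239] pointing down, gripper open.
Joint ranges: [-3.01, 3.01], [-0.46, 2.08], [-1.47, 1.51], [0.13, 2.56], [-1, 4.14], [0.04, 2.09], [-2.66, 2.66]. Speed limits (rad/s): [2.57, 2.57, 3.14, 3.14, 3.14, 3.14, 3.14].

## Interface

Orientations are given as a unit quaternion [x, y, z, w].
In Python, from plant import * gives the robot as it stands. The module is installed in compiled form; this text tells all that it offers.
- The arm moves only by the shell command python3 -m jog 'ROWS' [OPENING] [FORCE]. ROWS is JSON, a list that holds one entry, the list of rows, each a list of 6 numbers: the shift along the tool's x, y, z in m, then the turn, a rotation vector about the tool's x, y, z in rad. In form: [[[dx, dy, dz, ax, ay, az], ...]]. A call has 1 to 12 rows; each row shifts and turns the commanded pose from where the row before left it, along the tool's axes as they then stand; what a row does not reach is not made up. A row lasts 1/8 s, in which the tool goes at most 62.5 mm and 10.7 degrees, less where a joint would pass 70% of its speed; a pose out of reach is approached as far as the arm can. A call with a gripper value outside its range is refused whole. OPENING is the finger opening in m, from 0 to 0.0881, set as the call begins (- or left out, the last holds). The fingers move at their own pace and stop on an object; FORCE is the grip in N (left out, the last holds). Time passes only in rows, so rows that do not move let the fingers close. It gives the time, the measured TCP pose, the force, the opening and the grip force at its end, in the units of the state.
- get_state(): the state, without advancing time (a new reading comes with each control period).
- snapshot(name): name is "scene" or "top" or "wrist"; returns a dict with "frame" (384x512x3 uint8, red, green, blue), "mtx" (3x3 intrinsics, pixels), "xyz" and "orientation" of the camera in the world; the wrist camera has in their place "mount" (4x4, takes a point from camera to tool coordinates, whose origin is the TCP and whose axes are the flange's). Camera axes: x right, y down, z forward; pixel columns grow to the right and rows downward; lengths in m; the calibration is good to about 2 mm. The wrist camera is an equidistant fisheye: a pixel r from the principal point sees the ray r / f radians off the axis. A picture is of the moment at which its call begins: read the wrist's pose just before it. There is no depth.
- finish_job(): hands the job in; it is judged then, once.
The state is a dict: "clock": time; "q": joint angles; "qd": joint speeds; "joint_torque": joint torques, N m; "tool_pos": TCP position; "eef_rot": TCP orientation; "contact_force": force on the tool from outside, world axes, zero at the start; "moment": the same for the moment, N m; "opening": opening from 0.0 (shut) to 1.0 (fully open); "finger_force": force on a finger pad.
Only numpy, scipy, OpenCV 4.12 (cv2) and the standard library are available. Lean on these libraries where they do the work, as an engineer would, in place of code of your own. Each camera call takes 0.05 s, during which the arm holds its last target. There are 200 camera calls.

## Task

Carry the ball bearing across the row made by the carton and the steel V-block and balance it flat, bore centred, on the domed top of the centring post, then let go of it. Next bring the turned steel sleeve across the row and stop with it held upright and centred about 10 mm above the balanced bearing, not touching it; the program finishes while still holding the sleeve there. The sleeve must never touch the bearing, and leave the carton, the V-block and the yellow wedge where they are.

Things in the scene. Friction and masses are not known exactly. Their poses are not given: they have to be found in the camera images.
- bearing: steel deep-groove ball bearing lying flat on the left of the row: outside diameter 47 mm, bore 20 mm, 14 mm thick, 0.11 kg. Origin: centre of its underside, z axis along the bore. Grasp across the outside diameter.
- sleeve: plain turned steel sleeve (bearing housing), a wide tube standing upright on the left of the row, near the bearing (either may be the nearer to the robot): outside diameter 64 mm, bore about 50 mm, 49 mm high, 0.25 kg. Origin: centre of its underside, z axis along the tube. Grasp across the outside diameter.
- post: steel centring post fixed to the work surface on the right of the row: foot 60 mm diameter and 8 mm thick, stem 22 mm diameter, mushroom head 36 mm diameter whose top is a shallow dome of 30 mm sphere radius; 70 mm high in all. Origin: centre of the foot's underside, z up.
- crown (a point): the highest point of the post's dome, 70 mm above the work surface, axes as the post's. With the bearing seated flat the dome enters its bore by 1.7 mm, so the bearing's underside lies 1.7 mm below this point and its top face 12.3 mm above it. Friction alone keeps the bearing level: it stays as level as it is released.
- carton: closed printed blue and red carton, 72 mm wide, 155 mm long (its y axis), 60 mm high, loose; with the V-block it forms a row that runs away from the robot between the parts and the post, the carton being the far end. Origin: centre of underside.
- v_block: small steel V-block standing with its V groove up, 40 x 44 mm, 30 mm high, loose, the end of the row nearest the robot. Origin: centre of underside.
- wedge: yellow soft-jaw wedge lying flat, 25 mm wide, 109 mm long (its y axis), 22 mm high, loose, beyond the post. Origin: centre of underside.
There are look-alikes about, which are no part of the job. Of the things shaped like the bearing, the steel one is meant.

How it is judged:
By the outcome, as a careful person would: the job done as asked, in the order asked, and still so for the second after the job is handed in, while the arm keeps its last pose, push and grip.
It also fails if it takes over 70 s, if anything falls off the work surface, if the arm or the gripper's body presses on something with over 40 N, if the wrist force passes 120 N, or if a joint passes its speed limit or range.

## Working session

There is one attempt and no reset: what is moved stays moved. The work goes in short steps, Python scripts to look and compute and a shell command to move; the robot and the scene stay as the last step left them, time stands still between calls to the robot, and variables do not carry over. Pictures are saved under pics/ and viewed, at most 10 in all, crops included, and the job is handed in when it is done.

```bash
mkdir -p pics; python3 - <<'E'
from plant import *
import cv2,numpy as np
s=get_state(); print({k:np.round(v,3).tolist() for k,v in s.items()})
for n in("scene","top","wrist"):
    d=snapshot(n); np.save(f"pics/{n}0.npy",d,allow_pickle=True)
    cv2.imwrite(f"pics/{n}0.png",d["frame"][:,:,::-1])
    print(n,{k:np.round(v,4).tolist() for k,v in d.items() if k!="frame"})
a=[cv2.imread(f"pics/{n}0.png") for n in("scene","top")]
E
```

```text
{'clock': 0.0, 'q': [1.226, 0.69, -0.195, 1.566, 0.157, 0.903, -0.215], 'qd': [0.001, 0.001, 0.001, -0.001, -0.0, -0.001, 0.0], 'joint_torque': [0.0, -52.758, -1.267, -15.343, -0.053, 0.007, 0.0], 'tool_pos': [0.231, -0.58, 0.238], 'eef_rot': [0.982, 0.188, -0.0, -0.001], 'contact_force': [0.394, -0.782, -0.277], 'moment': [0.056, 0.019, -0.055], 'finger_force': 0.0, 'opening': 0.998}
scene {'mtx': [[395.3776, 0.0, 246.5741], [0.0, 395.3776, 195.7078], [0.0, 0.0, 1.0]], 'xyz': [0.2343, -0.4216, 0.6419], 'orientation': [0.8786, -0.2255, 0.1154, -0.4048]}
top {'mtx': [[402.7817, 0.0, 255.8839], [0.0, 402.7817, 191.9848], [0.0, 0.0, 1.0]], 'xyz': [0.4882, 0.1715, 1.0212], 'orientation': [0.7141, -0.6985, 0.0445, -0.0156]}
wrist {'mtx': [[297.3186, 0.0, 254.3702], [0.0, 297.3186, 191.6936], [0.0, 0.0, 1.0]], 'mount': [[0.0012, -0.9557, -0.2944, 0.0767], [1.0, 0.0013, -0.0003, -0.0013], [0.0006, -0.2944, 0.9557, -0.1464], [0.0, 0.0, 0.0, 1.0]]}
```

View pics/top0.png

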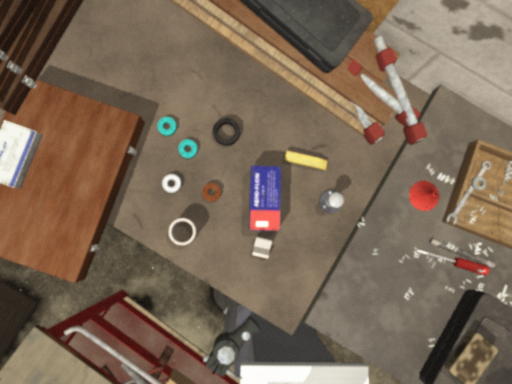

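View pics/scene0.png

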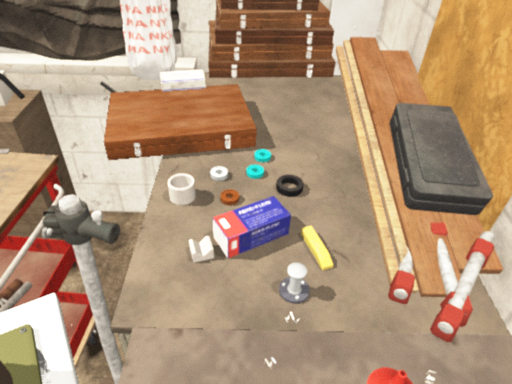

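Top view: the ring-shaped parts are the white/steel one at (172,183), copper (212,190), teal (167,125) and (188,148), and black (227,130). The steel one at (172,183) fits the bearing. The sleeve is at (182,231), post (332,200), carton (265,198), V-block (262,246), wedge (306,159). In the scene view the steel ring is at (219,173), sleeve (181,189) and post head (297,270). Next I'll confirm with an enlarged crop and measure.

```bash
cat > h.py <<'E'
import numpy as np,cv2
from scipy.spatial.transform import Rotation as R
def ray(d,px,st=None):
    px=np.asarray(px,float); K=d["mtx"]
    u=np.array([(px[0]-K[0,2])/K[0,0],(px[1]-K[1,2])/K[1,1]])
    if "mount" in d:
        r=np.linalg.norm(u); c=np.r_[u/max(r,1e-9)*np.sin(r),np.cos(r)]
        T=np.eye(4);T[:3,:3]=R.from_quat(st["eef_rot"]).as_matrix();T[:3,3]=st["tool_pos"]
        M=T@np.array(d["mount"]); return M[:3,3],M[:3,:3]@c
    c=np.r_[u,1]; return np.array(d["xyz"]),R.from_quat(d["orientation"]).as_matrix()@(c/np.linalg.norm(c))
def plane(o,v,z): return o+v*(z-o[2])/v[2]
def tri(rs):
    A=0;b=0
    for o,v in rs:
        P=np.eye(3)-np.outer(v,v);A=A+P;b=b+P@o
    x=np.linalg.solve(A,b); return x,[np.linalg.norm(np.cross(x-o,v)) for o,v in rs]
E
python3 - <<'E'
from h import *
d={n:np.load(f"pics/{n}0.npy",allow_pickle=True).item() for n in("scene","top")}
for nm,t,s in(("bearing",(172,183),(219,173)),("post",(335,200),(297,270)),("sleeve top",(182,231),(181,181))):
    x,e=tri([ray(d["top"],t),ray(d["scene"],s)]);print(nm,x.round(4),np.round(e,4))
for nm,t,z in(("carton far L",(252,167),.06),("far R",(281,167),.06),("near L",(250,230),.06),("near R",(280,230),.06),("vb",(262,246),.03),("wedge a",(287,155),.022),("wedge b",(326,163),.022)):
    print(nm,plane(*ray(d["top"],t),z).round(3))
c=[]
for n,(x,y) in(("top",(190,185)),("scene",(225,185))):
    c.append(cv2.resize(d[n]["frame"][y-65:y+65,x-65:x+65,::-1],(400,400),interpolation=cv2.INTER_CUBIC))
cv2.imwrite("pics/crop1.png",np.hstack(c))
E
```

```text
bearing [0.5931 0.3418 0.0081] [0.0005 0.0005]
post [ 0.5573 -0.0591  0.0609] [0.0019 0.0019]
sleeve top [0.4746 0.3069 0.0488] [0.0007 0.0007]
carton far L [0.631 0.144 0.06 ]
far R [0.633 0.074 0.06 ]
near L [0.48  0.145 0.06 ]
near R [0.481 0.074 0.06 ]
vb [0.441 0.114 0.03 ]
wedge a [0.669 0.055 0.022]
wedge b [ 0.652 -0.044  0.022]
```

View pics/crop1.png

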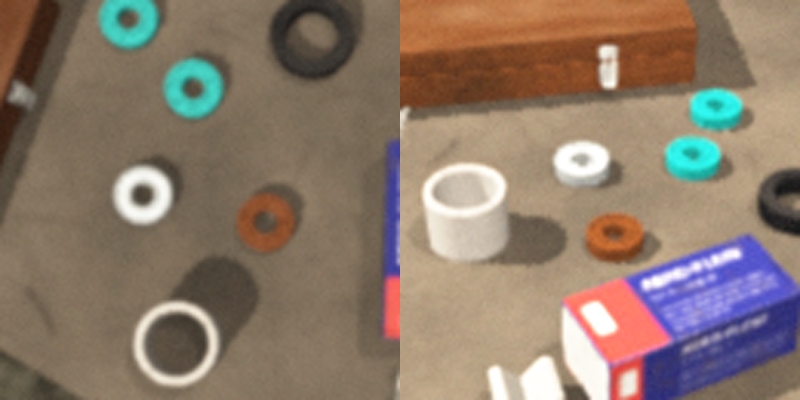

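Confirmed: the steel ring is at top (172,183), with the sleeve at (182,231). Both heights fit (bearing ~8 mm, sleeve top 49 mm). Next I'll check the brown box clearance, then go above the bearing.

```bash
python3 - <<'E'
from h import *
d={n:np.load(f"pics/{n}0.npy",allow_pickle=True).item() for n in("scene","top")}
for t,s in(((142,122),(254,131)),((80,279),(107,150))):
    print(tri([ray(d["top"],t),ray(d["scene"],s)]))
    for z in(0,.05,.1):print(plane(*ray(d["top"],t),z).round(3))
# refined blobs in top
f=cv2.cvtColor(d["top"]["frame"],cv2.COLOR_RGB2HSV)
m=((f[...,2]>170)&(f[...,1]<60)).astype(np.uint8)
n,l,st,c=cv2.connectedComponentsWithStats(m)
for i in range(1,n):
    if st[i,4]>60 and 150<c[i][0]<360 and 150<c[i][1]<270: print(c[i].round(1),st[i],plane(*ray(d["top"],c[i]),.014).round(4))
s=[.231,-.58,.239]
print(np.array([.593,.342,.2])-s)
E
```

```text
(array([0.7350636 , 0.40883658, 0.0614544 ]), [np.float64(0.002792535946284798), np.float64(0.002792535946284896)])
[0.748 0.425 0.   ]
[0.735 0.413 0.05 ]
[0.723 0.4   0.1  ]
(array([0.35556945, 0.54573598, 0.03405171]), [np.float64(3.8527593958090006e-05), np.float64(3.8527593958092215e-05)])
[0.351 0.559 0.   ]
[0.358 0.54  0.05 ]
[0.364 0.521 0.1  ]
[170.8 182.9] [162 174  19  19 232] [0.5923 0.344  0.014 ]
[335.5 200.2] [329 193  14  15 161] [ 0.5586 -0.0706  0.014 ]
[181.4 231.5] [168 218  28  28 253] [0.4722 0.3136 0.014 ]
[261.5 223.5] [256 221  12   6  68] [0.4959 0.1156 0.014 ]
[262.3 243.6] [254 237  18  13 172] [0.4463 0.1126 0.014 ]
[260.1 254.4] [252 251  17   8  78] [0.4195 0.1175 0.014 ]
[ 0.362  0.922 -0.039]
```

```bash
python3 -m jog '[[[0,0,0,0,0,0.126],[0,0,0,0,0,0.126],[0,0,0,0,0,0.125],[0.02,-0.051,0,0,0,0],[0.02,-0.051,0,0,0,0],[0.02,-0.051,0,0,0,0],[0.02,-0.051,0,0,0,0],[0.02,-0.051,0,0,0,0],[0.02,-0.051,0,0,0,0],[0.02,-0.051,0,0,0,0],[0.02,-0.051,0,0,0,0],[0.02,-0.051,0,0,0,0]]]' 0.088
```

```text
clock: 1.65
tool_pos: [0.4108, -0.1197, 0.2387]
eef_rot: [1.0, 0.001, 0.0, 0.0]
contact_force: [0.6, -0.3, 0.2]
opening: 1.001
finger_force: 0.0
```

```bash
python3 -m jog '[[[0.02,-0.051,0,0,0,0],[0.02,-0.051,0,0,0,0],[0.02,-0.051,0,0,0,0],[0.02,-0.051,0,0,0,0],[0.02,-0.051,0,0,0,0],[0.02,-0.051,0.01,0,0,0],[0.02,-0.051,0.01,0,0,0],[0.02,-0.051,0.02,0,0,0],[0.02,-0.051,0.02,0,0,0],[0,0,0,0,0,0],[0,0,0,0,0,0]]]'
cat > look.py <<'E'
import sys; from plant import *; from h import *
def take(tag,names=("wrist",)):
    out={}
    for n in names:
        s=get_state(); d=snapshot(n); d["state"]=s; np.save(f"pics/{n}_{tag}.npy",d,allow_pickle=True)
        cv2.imwrite(f"pics/{n}_{tag}.png",d["frame"][:,:,::-1]); out[n]=d
    return out
if __name__=="__main__":
    take(sys.argv[1],sys.argv[2:] or ("wrist",))
E
python3 look.py b1 wrist
```

```text
clock: 3.02
tool_pos: [0.5892, 0.3369, 0.1782]
eef_rot: [1.0, 0.001, -0.0, 0.001]
contact_force: [-0.2, -0.1, 0.0]
opening: 0.999
finger_force: 0.0
```

View pics/wrist_b1.png

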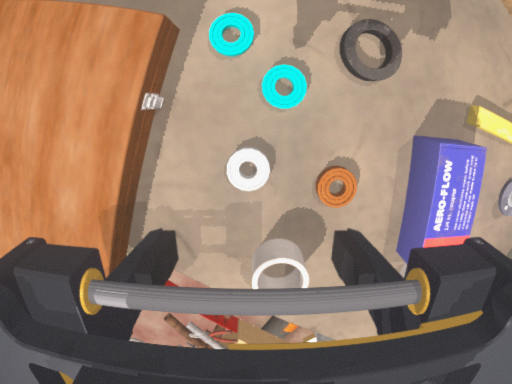

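The wrist view shows the steel ring at (248,169), the sleeve at (280,270) half hidden by the fingers' bar, and copper at (336,187). Now I'll measure the bearing with the wrist and the fixed views.

```bash
cat >> h.py <<'E'
def blob(d,near,v=150,s=70,fill=False,r=60):
    f=cv2.cvtColor(d["frame"],cv2.COLOR_RGB2HSV)
    m=((f[...,2]>v)&(f[...,1]<s)).astype(np.uint8)
    w=np.zeros_like(m);cv2.circle(w,tuple(int(a) for a in near),r,1,-1);m&=w
    cs,_=cv2.findContours(m,cv2.RETR_EXTERNAL,cv2.CHAIN_APPROX_NONE)
    c=max((c for c in cs if len(c)>20),key=lambda c:cv2.contourArea(c)); return c
def pts_plane(d,c,z,st=None):
    P=np.array([plane(*ray(d,p,st),z)[:2] for p in c.reshape(-1,2)])
    A=np.c_[2*P,np.ones(len(P))];x=np.linalg.lstsq(A,(P**2).sum(1),rcond=None)[0]
    return x[:2],np.sqrt(x[2]+x[:2]@x[:2])
E
python3 - <<'E'
from h import *
w=np.load("pics/wrist_b1.npy",allow_pickle=True).item();st=w["state"]
t=np.load("pics/top0.npy",allow_pickle=True).item();s=np.load("pics/scene0.npy",allow_pickle=True).item()
print(st["tool_pos"],st["eef_rot"])
c=[blob(w,(248,169),r=30),blob(t,(171,183),r=14),blob(s,(219,173),r=14)]
e=[cv2.fitEllipse(k)[0] for k in c];print(np.round(e,1))
print("tri w,t",tri([ray(w,e[0],st),ray(t,e[1])])," all",tri([ray(w,e[0],st),ray(t,e[1]),ray(s,e[2])]))
for z in(0.007,.014):print(z,pts_plane(w,c[0],z,st),pts_plane(t,c[1],z))
E
```

```text
[0.58923706 0.336885   0.17818245] [ 9.99999210e-01  7.78037023e-04 -4.10143234e-04  8.97710496e-04]
[[246.7 171.2]
 [170.9 183. ]
 [217.7 172.8]]
tri w,t (array([0.59204763, 0.34544625, 0.01018756]), [np.float64(0.0010736599813414374), np.float64(0.00107365998134141)])  all (array([0.59175676, 0.34570279, 0.00702058]), [np.float64(0.0011909836167642387), np.float64(0.001250929230681445), np.float64(0.0002836400678986875)])
0.007 (array([0.59030814, 0.34662341]), np.float64(0.031069743617744915)) (array([0.59283176, 0.34497456]), np.float64(0.02319005469359822))
0.014 (array([0.59196691, 0.34644275]), np.float64(0.030384775545132813)) (array([0.5921097 , 0.34377698]), np.float64(0.02302999579286332))
```

```bash
python3 - <<'E'
from h import *
w=np.load("pics/wrist_b1.npy",allow_pickle=True).item();st=w["state"]
t=np.load("pics/top0.npy",allow_pickle=True).item();s=np.load("pics/scene0.npy",allow_pickle=True).item()
for v in(180,200,215):
  c=[blob(w,(248,169),v=v,s=40,r=32),blob(t,(171,183),v=v,r=14),blob(s,(219,173),v=v,r=14)]
  e=[cv2.fitEllipse(k)[0] for k in c];print(v,np.round(e,1).tolist())
  print("tri w,t",tri([ray(w,e[0],st),ray(t,e[1])])[0]," all",tri([ray(w,e[0],st),ray(t,e[1]),ray(s,e[2])]))
  print(pts_plane(w,c[0],.014,st),pts_plane(t,c[1],.014))
E
```

```text
180 [[247.6, 169.3], [170.9, 182.9], [218.0, 171.5]]
tri w,t [0.59284833 0.34537665 0.00612553]  all (array([0.59295919, 0.34518192, 0.01032495]), [np.float64(0.0007973473203075352), np.float64(0.000826545343862827), np.float64(0.0005808115668679162)])
(array([0.59418716, 0.34541362]), np.float64(0.023267823527746312)) (array([0.59214685, 0.34384501]), np.float64(0.021797268030795767))
200 [[247.7, 169.4], [171.0, 183.0], [218.2, 171.5]]
tri w,t [0.59273572 0.34517024 0.00617599]  all (array([0.59305661, 0.34484968, 0.01079609]), [np.float64(0.0007632127153418927), np.float64(0.0009759781404134854), np.float64(0.0003896831557224553)])
(array([0.59403843, 0.34527594]), np.float64(0.023043263073264295)) (array([0.59206824, 0.34357283]), np.float64(0.020631530738225674))
215 [[247.7, 169.5], [171.0, 182.9], [218.5, 171.4]]
tri w,t [0.59280055 0.34507332 0.00663682]  all (array([0.59327138, 0.34467469, 0.01113783]), [np.float64(0.0007518545442301308), np.float64(0.0010467433395560505), np.float64(0.0004716242662350975)])
(array([0.59395773, 0.34528727]), np.float64(0.022815740488889933)) (array([0.59222362, 0.34345526]), np.float64(0.02004376343805047))
```

```bash
python3 -m jog '[[[0.0045,-0.008,0.03,0,0,0],[0,0,0.05,0,0,0],[0,0,0.05,0,0,0],[0,0,0.025,0,0,0],[0,0,0.01,0,0,0],[0,0,0.007,0,0,0],[0,0,0.003,0,0,0],[0,0,0,0,0,0]]]' 0.07
```

```text
clock: 4.08
tool_pos: [0.5945, 0.3462, 0.0045]
eef_rot: [1.0, 0.001, 0.001, -0.0]
contact_force: [0.2, -0.1, 0.7]
opening: 0.796
finger_force: 0.0
```

```bash
python3 -m jog '[[[0,0,0.0015,0,0,0],[0,0,0,0,0,0]]]'; python3 look.py b2 wrist; python3 -m jog '[[[0,0,0,0,0,0],[0,0,0,0,0,0],[0,0,0,0,0,0],[0,0,0,0,0,0],[0,0,0,0,0,0],[0,0,0,0,0,0]]]' 0.03 15
```

```text
clock: 4.32
tool_pos: [0.5941, 0.3461, 0.0025]
eef_rot: [1.0, 0.001, 0.0, -0.0]
contact_force: [-0.2, -0.4, 0.4]
opening: 0.798
finger_force: 0.0
clock: 5.12
tool_pos: [0.594, 0.3458, 0.0022]
eef_rot: [1.0, 0.001, 0.0, 0.0]
contact_force: [-0.1, -0.5, 1.2]
opening: 0.525
finger_force: 15.0
```

View pics/wrist_b2.png

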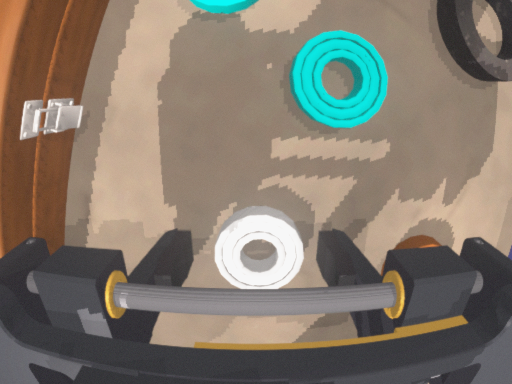

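Grip is on 47 mm; the picture shows the bearing at (259,250), centred between the fingers. Lift and cross, stopping 80 mm short in x so that the wrist camera sees the post from above.

```bash
python3 -m jog '[[[0,0,-0.02,0,0,0],[0,0,-0.04,0,0,0],[0,0,-0.05,0,0,0],[0,0,-0.04,0,0,0],[-0.01,0.03,0,0,0,0],[-0.01,0.045,0,0,0,0],[-0.01,0.045,0,0,0,0],[-0.01,0.045,0,0,0,0],[-0.01,0.045,0,0,0,0],[-0.01,0.045,0,0,0,0],[-0.01,0.045,0,0,0,0],[-0.01,0.045,0,0,0,0]]]'
python3 -m jog '[[[-0.01,0.03,0,0,0,0],[-0.01,0.02,0,0,0,0],[-0.01,0.01,0,0,0,0],[-0.007,0,0,0,0,0],[0,0,0,0,0,0],[0,0,0,0,0,0]]]'
python3 look.py p1 wrist top scene
```

```text
clock: 6.62
tool_pos: [0.5149, -0.0005, 0.1535]
eef_rot: [1.0, 0.001, 0.001, -0.0]
contact_force: [0.3, -0.1, -0.1]
opening: 0.522
finger_force: 15.0
clock: 7.38
tool_pos: [0.4784, -0.0581, 0.1523]
eef_rot: [1.0, 0.002, 0.0, -0.0]
contact_force: [-0.2, -0.1, -1.1]
opening: 0.52
finger_force: 15.0
```

View pics/wrist_p1.png

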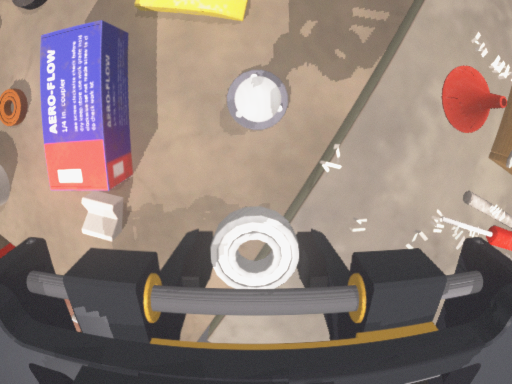

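The post head is at (259,98) over its foot at (257,100). The held bearing's top face is centred near (256,255). I'll measure both with circles on their planes.

```bash
python3 - <<'E'
from h import *
w=np.load("pics/wrist_p1.npy",allow_pickle=True).item();st=w["state"]
f=w["frame"][:,:,::-1]
a=cv2.resize(f[50:150,210:310],(400,400),interpolation=cv2.INTER_CUBIC)
b=cv2.resize(f[195:295,206:306],(400,400),interpolation=cv2.INTER_CUBIC)
cv2.imwrite("pics/crop2.png",np.hstack([a,b]))
print(st["tool_pos"],st["eef_rot"])
for v in(170,190,210,225):
  for nm,p,r in(("post",(259,98),24),):
    c=blob(w,p,v=v,s=60,r=r);print(v,nm,cv2.boundingRect(c),[pts_plane(w,c,z,st) for z in(.06,.064,.068)])
E
```

```text
[ 0.47839144 -0.0581283   0.152336  ] [ 9.99998111e-01  1.86549612e-03  4.92493945e-04 -2.34557916e-04]
170 post (235, 75, 49, 48) [(array([ 0.55815086, -0.05969885]), np.float64(0.018446713441942056)), (array([ 0.5580887 , -0.05964943]), np.float64(0.018137733963083987)), (array([ 0.55802654, -0.05960001]), np.float64(0.017828754484227837))]
190 post (235, 75, 47, 48) [(array([ 0.55809096, -0.05920229]), np.float64(0.01812402589764113)), (array([ 0.55802981, -0.05916119]), np.float64(0.017820451383176065)), (array([ 0.55796865, -0.05912009]), np.float64(0.017516876868712828))]
210 post (235, 75, 47, 47) [(array([ 0.55814828, -0.05881952]), np.float64(0.01782057241882377)), (array([ 0.55808617, -0.05878483]), np.float64(0.017522080701247472)), (array([ 0.55802405, -0.05875014]), np.float64(0.017223588983683397))]
225 post (235, 75, 41, 47) [(array([ 0.55758786, -0.05706276]), np.float64(0.016154881844878663)), (array([ 0.55753513, -0.0570575 ]), np.float64(0.015884290176116464)), (array([ 0.5574824 , -0.05705223]), np.float64(0.015613698507361782))]
```

View pics/crop2.png

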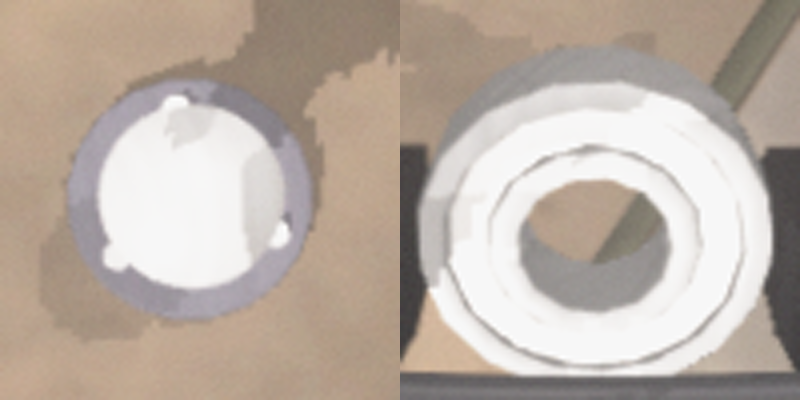

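```bash
python3 - <<'E'
from h import *
L=lambda n:np.load(f"pics/{n}.npy",allow_pickle=True).item()
w=L("wrist_p1");st=w["state"];t=L("top_p1");s=L("scene_p1");T=np.array(st["tool_pos"])
f=cv2.cvtColor(w["frame"],cv2.COLOR_RGB2HSV)
m=((f[...,2]>190)&(f[...,1]<60)).astype(np.uint8);z=np.zeros_like(m);cv2.circle(z,(258,99),28,1,-1)
m=cv2.morphologyEx(m&z,cv2.MORPH_OPEN,cv2.getStructuringElement(cv2.MORPH_ELLIPSE,(25,25)))
c=max(cv2.findContours(m,0,1)[0],key=len)
print("head",cv2.minEnclosingCircle(c),pts_plane(w,c,.064,st), "hand",plane(*ray(w,(257.8,99.2),st),.064),"foot",plane(*ray(w,(257.5,100),st),.008))
h=cv2.minEnclosingCircle(c)[0]
zt=T[2]+.0118
for q in([(254.75,231.75),(254.75,279.25),(228.5,255.5),(281,255.5)],[(255,239.5),(255,273),(236.25,256),(274,256)]):
    P=np.array([plane(*ray(w,p,st),zt)-T for p in q]); print(P.round(4).tolist(),"c",P[:2,0].mean(),P[2:,1].mean())
R0=R.from_quat(st["eef_rot"]).as_matrix();print(R0.round(4).tolist())
for d,p,r,k in((t,(334,200),14,"top"),(s,(297,270),14,"scene")):
    c=blob(d,p,v=190,s=60,r=r);print(k,cv2.boundingRect(c),cv2.fitEllipse(c))
    cv2.imwrite(f"pics/{k}_post.png",cv2.resize(d["frame"][p[1]-40:p[1]+40,p[0]-40:p[0]+40,::-1],(400,400),interpolation=2))
cv2.imwrite("pics/crop3.png",np.hstack([cv2.imread(f"pics/{k}_post.png") for k in("top","scene")]))
E
```

```text
head ((257.2596435546875, 98.70600891113281), 23.445405960083008) (array([ 0.55786541, -0.05861118]), np.float64(0.01791905677984047)) hand [ 0.55747617 -0.05897614  0.064     ] foot [ 0.55741567 -0.05922327  0.008     ]
[[0.0138, 0.0011, 0.0118], [-0.0147, 0.001, 0.0118], [0.0, 0.0146, 0.0118], [0.0002, -0.0125, 0.0118]] c -0.0004231462558053345 0.0010539361472267188
[[0.0095, 0.001, 0.0118], [-0.0106, 0.0009, 0.0118], [-0.0002, 0.0106, 0.0118], [-0.0001, -0.0089, 0.0118]] c -0.0005499400885708716 0.0008577013439045184
[[1.0, 0.0037, 0.001], [0.0037, -1.0, 0.0005], [0.001, -0.0005, -1.0]]
top (329, 194, 12, 14) ((334.826416015625, 200.4044189453125), (11.762079238891602, 12.868435859680176), 165.8592987060547)
scene (287, 262, 21, 22) ((296.3011169433594, 271.73095703125), (18.006629943847656, 21.15553855895996), 50.15243911743164)
```

View pics/crop3.png

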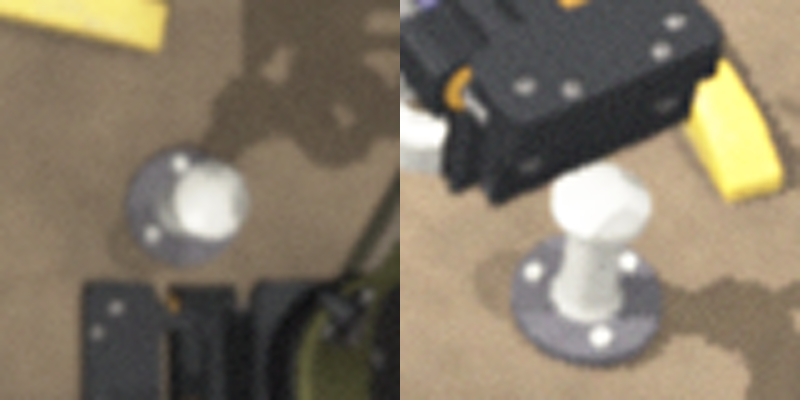

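Crop: the post head is at (336.2,200) in the top view and ~(297.4,270) in the scene view, foot (331,201). Cross-check.

```bash
python3 - <<'E'
from h import *
L=lambda n:np.load(f"pics/{n}.npy",allow_pickle=True).item()
w=L("wrist_p1");st=w["state"];t=L("top_p1");s=L("scene_p1")
print(plane(*ray(t,(336.2,200)),.066),plane(*ray(s,(297.4,270)),.066))
print("foot",plane(*ray(t,(331.4,201.5)),.008),plane(*ray(s,(294.4,289.7)),.008))
print("w+t",tri([ray(w,(257.6,99),st),ray(t,(336.2,200))]),"w+s",tri([ray(w,(257.6,99),st),ray(s,(297.4,270))]))
E
```

```text
[ 0.55537659 -0.05982309  0.066     ] [ 0.55688914 -0.06330668  0.066     ]
foot [ 0.5553518  -0.06156996  0.008     ] [ 0.55624562 -0.06448703  0.008     ]
w+t (array([ 0.55640962, -0.05906902,  0.06795369]), [np.float64(0.0012035800020755167), np.float64(0.0012035800020754415)]) w+s (array([ 0.55857914, -0.05963139,  0.06133891]), [np.float64(0.0012036427732809217), np.float64(0.0012036427732810093)])
```

```bash
python3 -m jog '[[[0.02,0.002,0,0,0,0],[0.03,0,0,0,0,0],[0.02,0,0,0,0,0],[0.01,0,0.02,0,0,0],[0,0,0.03,0,0,0],[0,0,0.015,0,0,0],[0,0,0.005,0,0,0],[0,0,0,0,0,0],[0,0,0,0,0,0]]]'
python3 look.py p2 wrist scene top; python3 - <<'E'
import cv2,numpy as np
a=cv2.imread("pics/wrist_p2.png")[200:300,190:320]; b=cv2.imread("pics/scene_p2.png")[220:320,240:340]
cv2.imwrite("pics/crop4.png",np.hstack([cv2.resize(a,(455,350),interpolation=2),cv2.resize(b,(345,350),interpolation=2)]))
E
```

```text
clock: 8.65
tool_pos: [0.5583, -0.0612, 0.0831]
eef_rot: [1.0, 0.001, 0.001, 0.0]
contact_force: [0.2, -0.4, -0.1]
opening: 0.517
finger_force: 15.0
```

View pics/crop4.png

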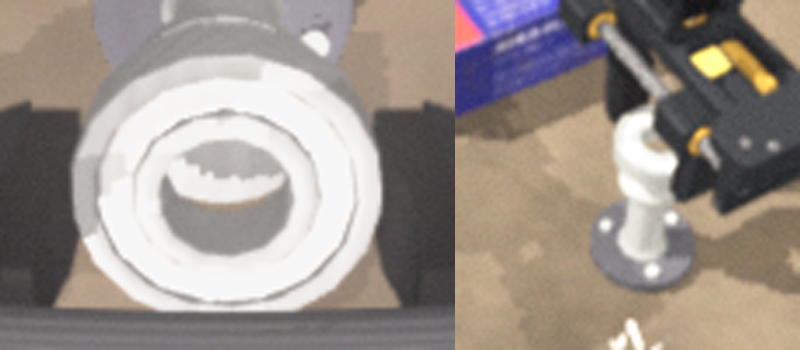

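The wrist crop shows the bearing (centre column 255.1) above the foot (column ~254.3), with the dome edge visible through the bore. The scene crop shows the bearing over the head with no visible offset. I'll go down gently and centre using the contact force.

```bash
cat > f.py <<'E'
from plant import *; import numpy as np
s=get_state();print(*[np.round(s[k],4).tolist() for k in("tool_pos","contact_force","moment","eef_rot")])
E
python3 f.py; python3 -m jog '[[[0,0,0.005,0,0,0],[0,0,0.004,0,0,0],[0,0,0,0,0,0],[0,0,0,0,0,0]]]' ; python3 f.py;  python3 -m jog '[[[0,0,0.001,0,0,0],[0,0,0,0,0,0],[0,0,0,0,0,0]]]' ; python3 f.py; python3 -m jog '[[[0,0,0.001,0,0,0],[0,0,0,0,0,0],[0,0,0,0,0,0]]]' ; python3 f.py
```

```text
[0.5581, -0.0612, 0.0829] [-0.4708, -0.2701, -1.1887] [0.0104, 0.0552, 0.0096] [1.0, 0.0009, 0.0006, 0.0001]
clock: 9.3
tool_pos: [0.5577, -0.0611, 0.0731]
eef_rot: [1.0, 0.001, -0.0, 0.0]
contact_force: [0.4, 0.4, -0.5]
opening: 0.52
finger_force: 15.0
[0.5577, -0.0611, 0.0731] [0.3928, 0.4348, -0.5415] [0.0408, 0.0171, -0.07] [1.0, 0.0009, -0.0001, 0.0]
clock: 9.68
tool_pos: [0.5578, -0.0611, 0.0723]
eef_rot: [1.0, 0.001, 0.0, 0.0]
contact_force: [-0.2, 0.4, -0.2]
opening: 0.519
finger_force: 15.0
[0.5578, -0.0611, 0.0723] [-0.2336, 0.3648, -0.2091] [0.0521, -0.017, 0.0006] [1.0, 0.0009, 0.0001, 0.0]
clock: 10.05
tool_pos: [0.5577, -0.0611, 0.0712]
eef_rot: [1.0, 0.001, -0.0, 0.0]
contact_force: [-1.0, -0.5, -1.1]
opening: 0.519
finger_force: 15.0
[0.5577, -0.0611, 0.0712] [-1.0264, -0.489, -1.0612] [0.0428, -0.0043, -0.0058] [1.0, 0.0009, -0.0, 0.0001]
```

```bash
for i in 1 2 3 ; do python3 -m jog '[[[0,0,0.0005,0,0,0],[0,0,0,0,0,0],[0,0,0,0,0,0]]]' >/dev/null; python3 f.py; done
```

```text
[0.5577, -0.0611, 0.0707] [-0.3538, -0.5249, -1.494] [0.0281, 0.0257, -0.0123] [1.0, 0.0009, 0.0, 0.0]
[0.5578, -0.0611, 0.0703] [0.5592, 0.1776, -0.0353] [0.0683, 0.0437, -0.0741] [1.0, 0.0009, 0.0001, 0.0]
[0.5579, -0.0611, 0.07] [-1.357, -0.1599, 4.4131] [0.0665, 0.1603, 0.0595] [1.0, 0.001, 0.0002, 0.0]
```

```bash
python3 -m jog '[[[0,0,-0.001,0,0,0],[-0.0007,0,0,0,0,0],[0,0,0,0,0,0]]]' >/dev/null; python3 f.py; python3 -m jog '[[[0,0,0.0005,0,0,0],[0,0,0,0,0,0],[0,0,0,0,0,0]]]' >/dev/null; python3 f.py; for i in 1 2; do python3 -m jog '[[[0,0,0.0004,0,0,0],[0,0,0,0,0,0],[0,0,0,0,0,0]]]' >/dev/null; python3 f.py;python3 -m jog '[[[0,0,0,0,0,0]]]' >/dev/null; python3 f.py; done
```

```text
[0.5571, -0.0611, 0.0706] [0.5171, 0.1002, 0.1708] [0.1096, -0.0847, 0.0012] [1.0, 0.0009, 0.0001, 0.0]
[0.5571, -0.0611, 0.0703] [0.2104, 0.0523, 1.5129] [0.0732, -0.017, -0.0193] [1.0, 0.0009, 0.0001, 0.0]
[0.5571, -0.0611, 0.0701] [-0.7459, 1.5629, 5.8382] [0.1052, 0.0906, 0.002] [1.0, 0.0009, 0.0002, 0.0]
[0.5571, -0.0611, 0.0701] [-1.2584, 0.1411, 4.5611] [0.1245, 0.1131, 0.0515] [1.0, 0.0009, 0.0002, 0.0]
[0.5572, -0.0611, 0.0699] [-0.9214, 0.4416, 8.6653] [0.1018, 0.1506, 0.0318] [1.0, 0.0009, 0.0003, 0.0001]
[0.5572, -0.0611, 0.0699] [-1.1209, 0.8295, 7.1464] [0.165, 0.1905, 0.0033] [1.0, 0.0009, 0.0003, 0.0001]
```

```bash
python3 -m jog '[[[0,0,-0.0015,0,0,0],[-0.0007,-0.0008,0,0,0,0],[0,0,0,0,0,0]]]' >/dev/null; python3 f.py; python3 -m jog '[[[0,0,0.001,0,0,0],[0,0,0,0,0,0],[0,0,0,0,0,0]]]' >/dev/null; python3 f.py; for i in 1 2; do python3 -m jog '[[[0,0,0.0004,0,0,0],[0,0,0,0,0,0],[0,0,0,0,0,0]]]' >/dev/null; python3 f.py;python3 -m jog '[[[0,0,0,0,0,0]]]' >/dev/null; python3 f.py; done; python3 look.py p3 wrist scene top
```

```text
[0.5561, -0.0604, 0.0707] [0.6, -0.077, 0.0395] [-0.0532, -0.0045, -0.0288] [1.0, 0.0009, -0.0002, 0.0001]
[0.5561, -0.0605, 0.0702] [-1.4218, 0.0466, 6.3229] [-0.0704, 0.2, 0.0254] [1.0, 0.0008, -0.0002, 0.0001]
[0.556, -0.0605, 0.07] [-1.9028, 0.2999, 6.5964] [-0.0309, 0.3594, -0.0188] [1.0, 0.0008, -0.0002, 0.0002]
[0.556, -0.0605, 0.07] [-2.2291, 0.0693, 7.906] [-0.05, 0.283, -0.0144] [1.0, 0.0008, -0.0002, 0.0002]
[0.5559, -0.0605, 0.0697] [-2.6165, 0.1089, 8.2695] [-0.0673, 0.3526, 0.0129] [1.0, 0.0008, -0.0002, 0.0002]
[0.5559, -0.0606, 0.0697] [-2.0836, 0.083, 8.4292] [-0.0969, 0.4147, -0.0159] [1.0, 0.0008, -0.0002, 0.0002]
```

```bash
cat > slip.py <<'E'
import sys; from h import *
L=lambda n:np.load(f"pics/{n}.npy",allow_pickle=True).item()
def slip(a,b):
    g=[cv2.cvtColor(L(n)["frame"],cv2.COLOR_RGB2GRAY)[205:283,208:302] for n in(a,b)]
    m=np.zeros_like(g[0]);cv2.ellipse(m,(47,51),(41,32),0,0,360,255,-1);cv2.ellipse(m,(47,52),(20,19),0,0,360,0,-1)
    cc,W=cv2.findTransformECC(g[0],g[1],np.eye(2,3,dtype=np.float32),cv2.MOTION_AFFINE,(3,200,1e-6),m,3)
    p=W@np.array([47,51,1.]);print(a,b,"cc",round(cc,4),"shift",(p-[47,51]).round(2),"scale",W[:,:2].round(4).tolist())
slip(*sys.argv[1:])
E
python3 slip.py wrist_p1 wrist_p2; python3 slip.py wrist_p2 wrist_p3;python3 slip.py wrist_p1 wrist_p3
```

```text
wrist_p1 wrist_p2 cc 0.9788 shift [ 0.09 -0.13] scale [[1.0027999877929688, 0.002300000051036477], [0.0017999999690800905, 0.9904000163078308]]
wrist_p2 wrist_p3 cc 0.9474 shift [0.1 0.3] scale [[0.9972000122070312, -0.0052999998442828655], [-0.0003000000142492354, 0.984000027179718]]
wrist_p1 wrist_p3 cc 0.9513 shift [-0.07  0.46] scale [[1.0042999982833862, -0.003599999938160181], [0.0038999998942017555, 0.963699996471405]]
```

Moving towards -x raised the contact, and the ECC fit suggests the bearing tilted slightly in the grip. I'll set it flat on the table beside the post, regrip, and re-measure.

```bash
python3 -m jog '[[[0,0,-0.02,0,0,0],[0,0,-0.02,0,0,0],[-0.03,-0.013,0,0,0,0],[-0.03,-0.014,0,0,0,0],[-0.026,-0.013,0,0,0,0],[0,0,0.03,0,0,0],[0,0,0.04,0,0,0],[0,0,0.025,0,0,0],[0,0,0.008,0,0,0],[0,0,0,0,0,0],[0,0,0,0,0,0]]]'; python3 f.py; python3 look.py p4 wrist; python3 slip.py wrist_p1 wrist_p4
```

```text
clock: 16.2
tool_pos: [0.4719, -0.0206, 0.0078]
eef_rot: [1.0, 0.001, -0.0, -0.0]
contact_force: [-0.8, 0.1, -1.5]
opening: 0.519
finger_force: 15.0
[0.4719, -0.0206, 0.0078] [-0.754, 0.1309, -1.4699] [0.0363, -0.0672, 0.0172] [1.0, 0.0009, -0.0003, -0.0]
wrist_p1 wrist_p4 cc 0.6482 shift [ 2.45 -3.68] scale [[1.0162999629974365, 0.12479999661445618], [0.08290000259876251, 0.8052999973297119]]
```

```bash
python3 -m jog '[[[0,0,0.004,0,0,0],[0,0,0,0,0,0]]]'>/dev/null; python3 f.py; for i in 1 2; do python3 -m jog '[[[0,0,0.0007,0,0,0],[0,0,0,0,0,0]]]' >/dev/null; python3 f.py; done
```

```text
[0.4714, -0.0207, 0.0051] [-0.2564, 0.4832, -1.0293] [-0.0049, 0.0398, 0.0171] [1.0, 0.0015, -0.0009, 0.0001]
[0.4713, -0.0207, 0.0041] [-0.0231, 0.9077, -0.2223] [0.0295, 0.0133, 0.0243] [1.0, 0.0009, -0.0011, 0.0002]
[0.4711, -0.0207, 0.0032] [-0.056, 0.3102, -1.5389] [0.0423, 0.0143, 0.0238] [1.0, 0.001, -0.0013, 0.0002]
```

```bash
for i in 1 2; do python3 -m jog '[[[0,0,0.0005,0,0,0],[0,0,0,0,0,0]]]' >/dev/null; python3 f.py; done; python3 -m jog '[[[0,0,0,0,0,0],[0,0,0,0,0,0],[0,0,0,0,0,0]]]' 0.056; python3 f.py; python3 look.py p5 wrist;  python3 -m jog '[[[0,0,0,0,0,0],[0,0,0,0,0,0],[0,0,0,0,0,0],[0,0,0,0,0,0]]]' 0.03 30; python3 look.py p6 wrist; python3 slip.py wrist_p4 wrist_p5;python3 slip.py wrist_p4 wrist_p6;python3 slip.py wrist_p5 wrist_p6; python3 f.py
```

```text
[0.4711, -0.0207, 0.0027] [0.2152, 0.5598, -0.485] [0.0398, -0.0023, -0.0286] [1.0, 0.0009, -0.0013, 0.0002]
[0.4712, -0.0207, 0.0023] [0.0352, -0.175, 1.7408] [0.0741, 0.0041, -0.0221] [1.0, 0.001, -0.0012, 0.0002]
clock: 17.88
tool_pos: [0.4709, -0.0207, 0.002]
eef_rot: [1.0, 0.001, -0.002, 0.0]
contact_force: [0.7, -0.6, 0.8]
opening: 0.634
finger_force: 0.0
[0.4709, -0.0207, 0.002] [0.7494, -0.64, 0.766] [0.0539, -0.0166, -0.0152] [1.0, 0.0009, -0.0016, 0.0003]
clock: 18.42
tool_pos: [0.471, -0.0207, 0.002]
eef_rot: [1.0, 0.001, -0.002, 0.0]
contact_force: [0.1, 0.7, -0.3]
opening: 0.515
finger_force: 30.0
wrist_p4 wrist_p6 cc 0.9603 shift [ 0.06 -1.21] scale [[1.003499984741211, 0.024000000208616257], [0.009800000116229057, 1.0075000524520874]]
[0.471, -0.0207, 0.002] [0.3525, 0.2859, -0.8198] [0.068, 0.0474, -0.006] [1.0, 0.0009, -0.0015, 0.0002]Traceback (most recent call last):
  File "slip.py", line 8, in <module>
    slip(*sys.argv[1:])
    ~~~~^^^^^^^^^^^^^^^
  File "slip.py", line 6, in slip
    cc,W=cv2.findTransformECC(g[0],g[1],np.eye(2,3,dtype=np.float32),cv2.MOTION_A
[... 336 characters left out ...]
e uncorrelated or non-overlapped in function 'findTransformECC'

Traceback (most recent call last):
  File "slip.py", line 8, in <module>
    slip(*sys.argv[1:])
    ~~~~^^^^^^^^^^^^^^^
  File "slip.py", line 6, in slip
    cc,W=cv2.findTransformECC(g[0],g[1],np.eye(2,3,dtype=np.float32),cv2.MOTION_AFFINE,(3,200,1e-6),m,3)
         ~~~~~~~~~~~~~~~~~~~~^^^^^^^^^^^^^^^^^^^^^^^^^^^^^^^^^^^^^^^^^^^^^^^^^^^^^^^^^^^^^^^^^^^^^^^^^^^
cv2.error: OpenCV(4.12.0) /io/opencv/modules/video/src/ecc.cpp:589: error: (-7:Iterations do not converge) The algorithm stopped before its convergence. The correlation is going to be minimized. Images may be uncorrelated or non-overlapped in function 'findTransformECC'
```

```bash
python3 -m jog '[[[0,0,-0.02,0,0,0],[0,0,-0.04,0,0,0],[0,0,-0.05,0,0,0],[0.0074,0.0375,-0.03,0,0,0],[0,0,-0.01,0,0,0],[0,0,0,0,0,0],[0,0,0,0,0,0],[0,0,0,0,0,0]]]'; python3 f.py; python3 look.py p7 wrist; python3 slip.py wrist_p1 wrist_p7
```

```text
clock: 19.48
tool_pos: [0.4783, -0.0571, 0.1511]
eef_rot: [1.0, 0.002, -0.002, 0.0]
contact_force: [-0.3, -0.6, -0.3]
opening: 0.516
finger_force: 30.0
[0.4783, -0.0571, 0.1511] [-0.2527, -0.6208, -0.289] [0.0488, 0.0334, 0.0014] [1.0, 0.0019, -0.0025, 0.0]
wrist_p1 wrist_p7 cc 0.9007 shift [ 0.23 -0.61] scale [[1.0039000511169434, 0.02759999968111515], [-0.018400000408291817, 0.9876000285148621]]
```

```bash
cat > meas.py <<'E'
import sys; from h import *
for n in sys.argv[1:]:
    w=np.load(f"pics/{n}.npy",allow_pickle=True).item();st=w["state"];T=np.array(st["tool_pos"])
    f=cv2.cvtColor(w["frame"],cv2.COLOR_RGB2HSV)
    m=((f[...,2]>190)&(f[...,1]<60)).astype(np.uint8);z=np.zeros_like(m);cv2.circle(z,(258,99),28,1,-1)
    a=cv2.morphologyEx(m&z,cv2.MORPH_OPEN,cv2.getStructuringElement(cv2.MORPH_ELLIPSE,(25,25)))
    c=max(cv2.findContours(a,0,1)[0],key=len);print(n,"head",*[x.round(4) for x in pts_plane(w,c,.064,st)],end=" ")
    # bore: non-white component at hole centre
    g=cv2.GaussianBlur(w["frame"].min(2),(3,3),0);b=(g<200).astype(np.uint8);k,l=cv2.connectedComponents(b[215:280,215:298])
    for lab in np.unique(l[30:50,30:50]):
        if lab:
            mm=(l==lab).astype(np.uint8)
            if 300<mm.sum()<2500:
                cc=max(cv2.findContours(mm,0,1)[0],key=len)+[215,215]
                x,r=pts_plane(w,cc,T[2]+.0118,st);print("bore",(x-T[:2]).round(4),r.round(4),mm.sum(),end="; ")
    print()
E
python3 meas.py wrist_p1 wrist_p7
```

```text
wrist_p1 head [ 0.5579 -0.0586] 0.0179 bore [-0.0004  0.0014] 0.0098 1017; 
wrist_p7 head [ 0.5579 -0.0586] 0.0179 bore [-0.0002  0.0014] 0.0098 1024;
```

```bash
python3 -m jog '[[[0.02,0.0029,0,0,0.002,0],[0.03,0,0,0,0,0],[0.02,0,0,0,0,0],[0.0098,0,0.02,0,0,0],[0,0,0.03,0,0,0],[0,0,0.016,0,0,0],[0,0,0.008,0,0,0],[0,0,0,0,0,0],[0,0,0,0,0,0]]]'; python3 f.py
```

```text
clock: 20.65
tool_pos: [0.5593, -0.0609, 0.0787]
eef_rot: [1.0, 0.001, 0.0, 0.0]
contact_force: [0.1, 0.3, -1.7]
opening: 0.513
finger_force: 30.0
[0.5593, -0.0609, 0.0787] [0.1053, 0.31, -1.719] [-0.0129, 0.0037, -0.021] [1.0, 0.0009, 0.0003, 0.0002]
```

```bash
python3 -m jog '[[[-0.0013,-0.0009,0.003,0,-0.0035,0],[0,0,0.003,0,0,0],[0,0,0,0,0,0],[0,0,0,0,0,0]]]'>/dev/null; python3 f.py;python3 -m jog '[[[0,0,0.0008,0,0,0],[0,0,0,0,0,0]]]'>/dev/null; python3 f.py; python3 -m jog '[[[0,0,0.0005,0,0,0],[0,0,0,0,0,0]]]'>/dev/null; python3 f.py
```

```text
[0.5574, -0.06, 0.0719] [-0.1203, 0.6109, -0.9803] [0.0001, 0.0143, 0.0284] [1.0, 0.0009, -0.0022, 0.0002]
[0.5573, -0.06, 0.0711] [-0.2458, -0.1901, -2.0771] [-0.011, -0.028, -0.011] [1.0, 0.0009, -0.0022, 0.0002]
[0.5573, -0.06, 0.0706] [1.0475, 0.8479, -0.6814] [-0.0127, 0.0227, -0.0123] [1.0, 0.0009, -0.0022, 0.0002]
```

```bash
python3 -m jog '[[[0.0008,0,0,0,0.001,0],[0,0,0,0,0,0]]]'>/dev/null; python3 f.py; for i in 1 2 3; do python3 -m jog '[[[0,0,0.0003,0,0,0],[0,0,0,0,0,0]]]'>/dev/null; python3 f.py; done
```

```text
[0.5583, -0.06, 0.0706] [-0.3756, 0.0181, -1.745] [0.0161, -0.0022, -0.0114] [1.0, 0.0009, -0.0016, 0.0002]
[0.5581, -0.06, 0.0703] [-0.3483, -0.3927, -1.3941] [0.027, 0.0338, -0.0453] [1.0, 0.0009, -0.0017, 0.0002]
[0.5582, -0.06, 0.0701] [-0.0893, 0.405, 0.0473] [0.032, 0.0536, 0.006] [1.0, 0.0009, -0.0017, 0.0002]
[0.5582, -0.06, 0.0699] [-0.7846, 0.5166, 2.2401] [-0.0136, 0.1218, 0.0501] [1.0, 0.0009, -0.0016, 0.0003]
```

Contact starts at 70.1 mm, against 70.3 mm expected for a centred seat. Releasing.

```bash
python3 look.py r0 wrist; python3 -m jog '[[[0,0,0,0,0,0],[0,0,0,0,0,0],[0,0,0,0,0,0]]]' 0.052; python3 look.py r1 wrist; python3 -m jog '[[[0,0,0,0,0,0],[0,0,0,0,0,0],[0,0,0,0,0,0]]]' 0.075; python3 look.py r2 wrist scene; for k in r1 r2; do python3 slip.py wrist_r0 wrist_$k; done
```

```text
clock: 23.08
tool_pos: [0.5581, -0.06, 0.0696]
eef_rot: [1.0, 0.001, -0.002, 0.0]
contact_force: [0.8, 0.4, -0.7]
opening: 0.587
finger_force: 0.0
clock: 23.5
tool_pos: [0.5582, -0.06, 0.0697]
eef_rot: [1.0, 0.001, -0.002, 0.0]
contact_force: [0.1, -0.2, -0.1]
opening: 0.85
finger_force: 0.0
wrist_r0 wrist_r1 cc 0.8532 shift [-0.38 -0.22] scale [[1.0161999464035034, -0.019500000402331352], [0.027400000020861626, 0.9896000027656555]]
wrist_r0 wrist_r2 cc 0.8251 shift [ 0.22 -0.09] scale [[0.998199999332428, 0.0706000030040741], [-0.05050000175833702, 1.0015000104904175]]
```

```bash
python3 -m jog '[[[0,0,-0.01,0,0,0],[0,0,-0.02,0,0,0],[0,0,-0.04,0,0,0],[0,0,-0.05,0,0,0],[-0.04,0,-0.01,0,0.004,0],[-0.035,0,0,0,0,0],[0,0,0,0,0,0],[0,0,0,0,0,0]]]'; python3 look.py s1 wrist scene top; python3 - <<'E'
from h import *
L=lambda n:np.load(f"pics/{n}.npy",allow_pickle=True).item()
w=L("wrist_s1");s=L("scene_s1");t=L("top_s1")
for n,d,p,r in(("w",w,(257,110),48),("s",s,(297,262),16),("t",t,(336,200),14)):
    for v in(190,215):
        c=blob(d,p,v=v,s=60,r=r);e=cv2.fitEllipse(c);print(n,v,np.round(e[0],1),np.round(e[1],1),e[2],pts_plane(d,c,.0823,d.get("state")))
a=w["frame"][55:155,205:305,::-1];b=s["frame"][225:305,257:337,::-1]
cv2.imwrite("pics/crop5.png",np.hstack([cv2.resize(x,(400,400),interpolation=2) for x in(a,b)]))
E
```

```text
clock: 24.6
tool_pos: [0.4847, -0.0601, 0.2004]
eef_rot: [1.0, 0.001, 0.001, 0.0]
contact_force: [-0.0, -0.7, 0.7]
opening: 0.857
finger_force: 0.0
w 190 [254.1 106.1] [51.7 52.7] 120.71003723144531 (array([ 0.5581838 , -0.05822301]), np.float64(0.02312566846147864))
w 215 [254.1 106. ] [50.7 51.7] 87.60836029052734 (array([ 0.55829774, -0.05822963]), np.float64(0.022694214127273408))
s 190 [297.2 264.7] [23.1 27.1] 77.11583709716797 (array([ 0.55459341, -0.06258785]), np.float64(0.026073891694351564))
s 215 [297.3 264. ] [20.2 26.4] 88.27037811279297 (array([ 0.55570488, -0.06156869]), np.float64(0.023889852051819347))
t 190 [337.4 199.1] [18.4 18.9] 99.48719024658203 (array([ 0.55651615, -0.0588495 ]), np.float64(0.022102366145059834))
t 215 [337.4 199.1] [17.5 17.6] 45.862545013427734 (array([ 0.55635813, -0.05878149]), np.float64(0.02074750816258112))
```

View pics/crop5.png

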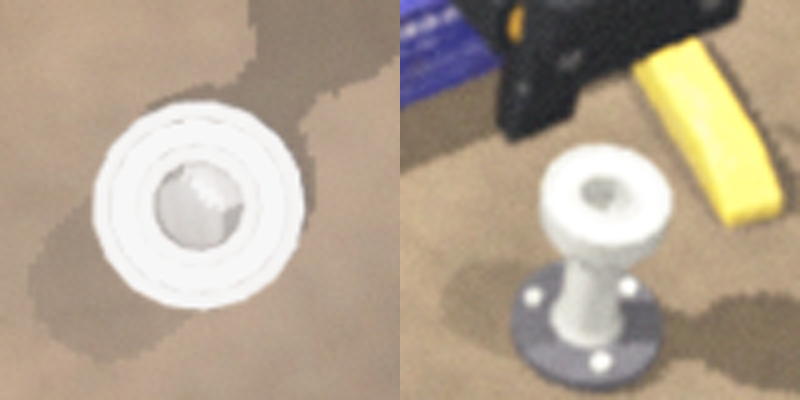

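The last view shows the bearing resting level and centred on the dome (wrist crop bore (199,206), scene crop ring (605,200)). It is released. Now the sleeve.

```bash
python3 -m jog '[[[-0.01,-0.02,0,0,0,0],[-0.01,-0.04,0,0,0,0],[-0.01,-0.045,0,0,0,0],[-0.01,-0.05,0,0,0,0],[-0.01,-0.05,0,0,0,0],[-0.01,-0.05,0,0,0,0],[-0.01,-0.05,0,0,0,0],[-0.01,-0.04,0,0,0,0],[-0.005,-0.022,0,0,0,0],[0,0,0,0,0,0],[0,0,0,0,0,0]]]' 0.088; python3 look.py v1 wrist; python3 f.py; python3 - <<'E'
from h import *
L=lambda n:np.load(f"pics/{n}.npy",allow_pickle=True).item()
w=L("wrist_v1");t=L("top0");s=L("scene0");st=w["state"]
f=cv2.cvtColor(w["frame"],cv2.COLOR_RGB2HSV);m=((f[...,2]>200)&(f[...,1]<40)).astype(np.uint8)
n,l,S,C=cv2.connectedComponentsWithStats(m)
for i in range(1,n):
    if S[i,4]>250:
        c=max(cv2.findContours((l==i).astype(np.uint8),0,1)[0],key=len)
        print(C[i].round(1),S[i],pts_plane(w,c,.049,st))
for v in(180,200):
    c=blob(t,(182,231),v=v,r=18);print("top",cv2.fitEllipse(c)[0],pts_plane(t,c,.049))
E
```

```text
clock: 26.12
tool_pos: [0.3984, 0.3054, 0.1993]
eef_rot: [1.0, 0.0, 0.0, 0.001]
contact_force: [0.1, 0.7, 0.1]
opening: 0.998
finger_force: 0.0
[0.3985, 0.3051, 0.1994] [0.138, -0.0729, -0.2079] [0.0271, -0.0017, -0.0088] [1.0, -0.0001, 0.0002, 0.001]
[252.8 101.4] [ 220   71   65   64 1328] (array([0.47471793, 0.30932031]), np.float64(0.03163556766383695))
[430.4  92.9] [420  86  22  15 261] (array([0.49784101, 0.11165213]), np.float64(0.012206031918532699))
[412.7 140.8] [ 396  120   37   43 1048] (array([0.44201123, 0.13029999]), np.float64(0.022315137122866497))
[227.8 329.9] [194 314  67  30 396] (array([0.19951638, 0.33615002]), np.float64(0.03108841638942991))
top (181.6562042236328, 231.22857666015625) (array([0.47344623, 0.30789126]), np.float64(0.031421489564816024))
top (181.55418395996094, 231.366455078125) (array([0.47310848, 0.30812717]), np.float64(0.030635996287224857))
```

```bash
python3 -m jog '[[[0.025,-0.0027,0,0,0,0],[0.03,0,0,0,0,0],[0.0213,0,0,0,0,0],[0,0,0.04,0,0,0],[0,0,0.04,0,0,0],[0,0,0.03,0,0,0],[0,0,0.02,0,0,0],[0,0,0,0,0,0],[0,0,0,0,0,0]]]'; python3 f.py
```

```text
clock: 27.3
tool_pos: [0.4751, 0.3089, 0.0704]
eef_rot: [1.0, 0.0, 0.001, 0.0]
contact_force: [0.4, 0.6, 0.3]
opening: 0.995
finger_force: 0.0
[0.4751, 0.3089, 0.0704] [0.4416, 0.557, 0.3095] [0.0878, -0.0216, 0.0233] [1.0, 0.0002, 0.0007, 0.0001]
```

```bash
python3 -m jog '[[[0,0.0008,0.015,0,0,0],[0,0,0.02,0,0,0],[0,0,0.015,0,0,0],[0,0,0.006,0,0,0],[0,0,0,0,0,0],[0,0,0,0,0,0]]]'; python3 f.py; python3 -m jog '[[[0,0,0,0,0,0],[0,0,0,0,0,0],[0,0,0,0,0,0],[0,0,0,0,0,0],[0,0,0,0,0,0]]]' 0.05 30; python3 f.py
```

```text
clock: 28.05
tool_pos: [0.4746, 0.309, 0.0141]
eef_rot: [1.0, 0.001, 0.001, -0.0]
contact_force: [0.2, 0.2, 0.1]
opening: 0.998
finger_force: 0.0
[0.4746, 0.309, 0.0141] [0.1571, 0.2135, 0.1306] [0.0514, -0.0029, -0.011] [1.0, 0.0009, 0.0006, -0.0001]
clock: 28.68
tool_pos: [0.4744, 0.3086, 0.0139]
eef_rot: [1.0, 0.001, 0.0, 0.0]
contact_force: [0.2, -0.7, 3.7]
opening: 0.716
finger_force: 30.0
[0.4744, 0.3086, 0.0139] [0.164, -0.6541, 3.7006] [-0.2048, 0.0883, -0.049] [1.0, 0.0009, 0.0004, 0.0003]
```

```bash
python3 -m jog '[[[0,0,-0.01,0,0,0],[0,0,-0.02,0,0,0],[0,0,-0.04,0,0,0],[0,0,-0.05,0,0,0],[0,0,-0.05,0,0,0],[0,0,-0.02,0,0,0],[0,0,0,0,0,0],[0,0,0,0,0,0]]]'; python3 f.py; python3 look.py v2 wrist; python3 - <<'E'
from h import *
w=np.load("pics/wrist_v2.npy",allow_pickle=True).item();st=w["state"];T=np.array(st["tool_pos"])
f=cv2.cvtColor(w["frame"],cv2.COLOR_RGB2HSV);m=((f[...,2]>190)&(f[...,1]<40)).astype(np.uint8)
n,l,S,C=cv2.connectedComponentsWithStats(m)
for i in range(1,n):
    if S[i,4]>200:
        c=max(cv2.findContours((l==i).astype(np.uint8),0,1)[0],key=len)
        x,r=pts_plane(w,c,T[2]+.035,st);print(C[i].round(),S[i],x-T[:2],r)
# column profile down the centre
print(w["frame"][190:300:3,255].tolist())
E
```

```text
clock: 29.68
tool_pos: [0.4735, 0.3081, 0.2026]
eef_rot: [1.0, 0.001, -0.001, 0.001]
contact_force: [-0.4, -0.0, -1.7]
opening: 0.716
finger_force: 30.0
[0.4735, 0.3081, 0.2026] [-0.3623, -0.0353, -1.6935] [0.0735, 0.0425, 0.0144] [1.0, 0.001, -0.0006, 0.001]
[425. 161.] [415 155  22  12 240] [ 0.05599724 -0.07185845] 0.004492267214128031
[405. 199.] [390 180  36  40 943] [ 0.03838524 -0.06465098] 0.008404258481156751
[258. 243.] [ 185  214  140   74 2956] [0.00234918 0.00141235] 0.028125615437535844
[250. 323.] [203 314 100  29 935] [-0.01911368  0.00267493] 0.016457777042712902
[186. 330.] [164 318  49  25 240] [-0.03165926  0.034537  ] 0.008535712945279376
[[186, 172, 160], [183, 169, 158], [183, 167, 158], [184, 171, 158], [188, 170, 162], [187, 173, 160], [183, 169, 160], [181, 167, 158], [204, 188, 178], [238, 229, 221], [241, 233, 224], [241, 233, 225], [240, 231, 224], [207, 180, 155], [204, 180, 155], [199, 174, 150], [191, 174, 146], [191, 174, 144], [211, 192, 161], [215, 198, 164], [188, 166, 138], [237, 220, 177], [192, 134, 107], [160, 60, 53], [162, 60, 53], [208, 98, 83], [191, 148, 126], [197, 160, 138], [180, 168, 158], [182, 170, 159], [179, 168, 158], [179, 166, 156], [187, 173, 162], [103, 98, 96], [114, 111, 114], [114, 110, 113], [126, 118, 121]]
```

```bash
python3 - <<'E'
from h import *
w=np.load("pics/wrist_v2.npy",allow_pickle=True).item();st=w["state"];T=np.array(st["tool_pos"])
g=w["frame"][205:235,250:260].astype(int).mean(1).mean(1);print(g.round().tolist())
for r in(214,215,228):print(r,plane(*ray(w,(255,r),st),T[2]+.035)-T)
E
python3 -m jog '[[[0.005,0.02,0,0,0,0],[0.01,0.04,0,0,0,0],[0.01,0.045,0,0,0,0],[0.01,0.05,0,0,0,0],[0.01,0.05,0,0,0,0],[0.01,0.05,0,0,0,0],[0.01,0.05,0,0,0,0],[0.01,0.04,0,0,0,0],[0.008,0.023,0,0,0,0],[0,0,0,0,0,0],[0,0,0,0,0,0]]]'; python3 f.py
```

```text
[174.0, 171.0, 171.0, 171.0, 171.0, 172.0, 171.0, 168.0, 171.0, 189.0, 222.0, 228.0, 228.0, 231.0, 231.0, 232.0, 232.0, 232.0, 233.0, 236.0, 237.0, 237.0, 224.0, 216.0, 178.0, 171.0, 171.0, 171.0, 167.0, 169.0]
214 [0.03250043 0.00113726 0.035     ]
215 [0.03206735 0.0011356  0.035     ]
228 [0.02632612 0.0011135  0.035     ]
clock: 31.1
tool_pos: [0.557, -0.0585, 0.2034]
eef_rot: [1.0, 0.001, -0.0, -0.0]
contact_force: [0.3, 0.4, -2.6]
opening: 0.719
finger_force: 30.0
[0.557, -0.0585, 0.2034] [0.3025, 0.4155, -2.577] [0.0296, 0.0097, 0.0077] [1.0, 0.0012, -0.0005, -0.0002]
```

```bash
python3 -m jog '[[[0.0005,0.0015,0,0,0,0],[0,0,0.02,0,0,0],[0,0,0.03,0,0,0],[0,0,0.02,0,0,0],[0,0,0.01,0,0,0],[0,0,0,0,0,0],[0,0,0,0,0,0]]]'; python3 f.py
```

```text
clock: 31.98
tool_pos: [0.5591, -0.0603, 0.1247]
eef_rot: [1.0, 0.001, 0.001, 0.0]
contact_force: [-0.2, 0.6, -2.3]
opening: 0.722
finger_force: 30.0
[0.5591, -0.0603, 0.1247] [-0.2419, 0.5653, -2.2518] [0.0358, 0.0011, -0.0301] [1.0, 0.0011, 0.0011, 0.0002]
```

```bash
python3 -m jog '[[[-0.0015,0,0,0,-0.0015,0],[0,0,0.007,0,0,0],[0,0,0.006,0,0,0],[0,0,0.003,0,0,0],[0,0,0.001,0,0,0],[0,0,0,0,0,0],[0,0,0,0,0,0]]]'>/dev/null; python3 f.py; python3 look.py z1 wrist scene top; python3 - <<'E'
from h import *
w=np.load("pics/wrist_z1.npy",allow_pickle=True).item();st=w["state"];T=np.array(st["tool_pos"])
g=w["frame"][205:235,250:260].astype(int).mean(1).mean(1);print(g.round().tolist())
s=np.load("pics/scene_z1.npy",allow_pickle=True).item()
P=np.array(s["xyz"]);Rm=R.from_quat(s["orientation"]).as_matrix()
for z in(.0683,.0823,.0923,.141):
    c=Rm.T@(np.array([.557,-.0615,z])-P);print(z,(s["mtx"]@c/c[2])[:2].round(1))
print(s["frame"][235:300,290].mean(1).round().tolist());print(s["frame"][235:300,285].mean(1).round().tolist())
E
```

```text
[0.5571, -0.0606, 0.107] [0.2126, -0.6108, -1.5917] [0.0667, 0.0204, 0.0621] [1.0, 0.0009, -0.0003, 0.0002]
[175.0, 174.0, 173.0, 173.0, 173.0, 175.0, 174.0, 172.0, 173.0, 187.0, 224.0, 229.0, 230.0, 232.0, 233.0, 233.0, 233.0, 234.0, 234.0, 234.0, 235.0, 236.0, 232.0, 230.0, 191.0, 178.0, 162.0, 148.0, 146.0, 146.0]
0.0683 [297.  268.5]
0.0823 [297.8 263.6]
0.0923 [298.4 260. ]
0.141 [301.3 241.5]
[188.0, 184.0, 183.0, 184.0, 186.0, 188.0, 190.0, 188.0, 197.0, 191.0, 189.0, 192.0, 219.0, 248.0, 254.0, 255.0, 254.0, 248.0, 240.0, 238.0, 239.0, 238.0, 241.0, 239.0, 238.0, 238.0, 237.0, 238.0, 236.0, 237.0, 238.0, 238.0, 237.0, 237.0, 237.0, 233.0, 227.0, 225.0, 225.0, 224.0, 211.0, 192.0, 193.0, 197.0, 210.0, 212.0, 217.0, 222.0, 223.0, 228.0, 227.0, 227.0, 230.0, 230.0, 234.0, 237.0, 241.0, 235.0, 198.0, 156.0, 150.0, 151.0, 156.0, 156.0, 147.0]
[246.0, 251.0, 251.0, 251.0, 249.0, 249.0, 248.0, 250.0, 251.0, 251.0, 253.0, 252.0, 250.0, 246.0, 241.0, 240.0, 239.0, 239.0, 240.0, 241.0, 240.0, 241.0, 242.0, 242.0, 242.0, 243.0, 242.0, 241.0, 240.0, 241.0, 242.0, 238.0, 229.0, 216.0, 201.0, 180.0, 169.0, 168.0, 164.0, 164.0, 158.0, 156.0, 148.0, 136.0, 133.0, 137.0, 134.0, 150.0, 179.0, 178.0, 148.0, 133.0, 129.0, 136.0, 136.0, 131.0, 134.0, 132.0, 137.0, 140.0, 139.0, 138.0, 137.0, 125.0, 117.0]
```

```bash
python3 -m jog '[[[0.0004,-0.0005,0.0007,0,0,0],[0,0,0,0,0,0],[0,0,0,0,0,0],[0,0,0,0,0,0]]]'; python3 f.py; python3 look.py z2 scene top; python3 - <<'E'
from h import *
a,b=[np.load(f"pics/scene_{n}.npy",allow_pickle=True).item()["frame"].astype(int) for n in("s1","z2")]
print(a[268:286:2,284:312:3].mean(2).round().astype(int));print(b[268:286:2,284:312:3].mean(2).round().astype(int))
t0,t1=[np.load(f"pics/{n}.npy",allow_pickle=True).item()["frame"].astype(int) for n in("top0","top_z2")]
for k,(f) in(("t0",t0),("t1",t1)):
    h=cv2.cvtColor(f.astype(np.uint8),cv2.COLOR_RGB2HSV);q=lambda m:np.argwhere(m).mean(0).round(1)
    M=np.zeros(h.shape[:2],bool);M[140:240,245:330]=1
    print(k,"blue",q(M&(h[...,0]>110)&(h[...,0]<130)&(h[...,1]>120)),"yel",q(M&(h[...,0]>20)&(h[...,0]<35)&(h[...,1]>120)),"vb",np.argwhere((f[236:262,250:275].min(2)>180)).mean(0).round(1))
E
```

```text
clock: 33.5
tool_pos: [0.5573, -0.0601, 0.1062]
eef_rot: [1.0, 0.001, -0.0, 0.0]
contact_force: [-0.1, -0.2, -1.8]
opening: 0.714
finger_force: 30.0
[0.5573, -0.0601, 0.1062] [-0.1058, -0.2376, -1.8356] [0.0474, 0.0039, -0.0185] [1.0, 0.0009, -0.0005, 0.0002]
[[166 236 255 255 251 249 247 255 254 177]
 [155 219 246 255 255 255 255 255 237 167]
 [158 208 223 237 255 255 255 239 177 166]
 [150 174 216 208 202 210 191 181 170 162]
 [148 155 190 198 195 185 184 170 163 162]
 [140 131 192 189 184 167 172 156 161 164]
 [131 126 206 220 181 171 202 156 153 154]
 [170 133 213 218 184 173 253 153 158 159]
 [234 130 220 212 186 179 167 140 135 162]]
[[173 238 237 231 224 214 208 165  54  54]
 [161 227 233 231 223 213 204 199  63  47]
 [164 219 226 208 216 207 206 200  98 107]
 [154 176 225 209 184 186 187 177 168 174]
 [144 157 195 204 182 183 181 169 170 170]
 [135 133 201 196 190 170 170 166 165 166]
 [138 137 216 227 185 179 208 160 162 166]
 [177 132 219 223 191 179 254 158 163 164]
 [239 132 228 218 188 189 172 144 140 163]]
t0 blue [184.3 264.5] yel [160.1 307.3] vb [10.3 11.7]
t1 blue [184.5 264.4] yel [160.8 309.5] vb [10.3 11.6]
```

```bash
python3 -c "
from plant import *
print(finish_job())"
```

```text
the job is handed in; nothing more can be done
None
```

The job is handed in at about 33.5 s: the bearing was released level and centred on the post, and the sleeve is held upright and centred about 10 mm above it without touching. The carton and V-block measured unmoved; the wedge's last top-view centroid was about 2 px off, which I put down to the gripper blocking part of it.

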